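# Unscrew the topping shaker and pour out the last hazelnuts

## Robot

A 6-joint arm with a two-finger parallel gripper is mounted at the origin on a cart in front of the work surface, level with it; the furniture and walls round the work are solid. World frame = base frame: x ahead of the robot, y to its left, z up, the work surface at z = 0. Lengths are in m, angles in rad, forces in N, time in s.
With the tool pointing down it reaches from about 0.275 to 0.75 m from the base axis. Payload 10.2 kg.
Tool frame: the origin (TCP) lies where the fingers leave the gripper's body, on its centre line; the fingertips stand 73 mm ahead of it and the grasp point (between the pads) lies 54 mm ahead of it (manip.tip_reach is the distance from the TCP to the fingertips, in m); z points along the fingers, y is the line along which they close (so a half turn about z gives the same grasp; the last joint's range is limited). The gripper opens to 85 mm and grips with 20 to 120 N. Pads are 22 mm wide; open, the fingers measure 114 mm over their backs; the gripper's body (76 mm by 85 mm) begins 54 mm behind the grasp point. The pads swing forward as they close: fully open they stand 13 mm farther back than shut.
Start: joints at [0.936, 0.313, 1.498, -0, 1.331, -0.223], TCP at [0.21, 0.481, 0.304] pointing down, gripper open.
Joint ranges: [-2.94, 2.94], [-0.97, 2.17], [0.19, 2.56], [-1.23, 4.37], [0.02, 3.11], [-2.88, 2.88]. Speed limits (rad/s): [2.39, 2.39, 3.01, 3.14, 3.14, 3.14].

## Interface

Orientations are given as a unit quaternion [x, y, z, w].
In Python, from cell import manip, effector, inverse_kinematics, sensors, eyes, ticket gives the robot as it stands. Calls block until the motion is done:
- manip.move_to(position, orientation): joint-space move of the TCP to a pose.
- manip.servo_line(position, velocity=0.15, orientation=None, f_stop=None): straight line of the TCP; orientation=None keeps the orientation; velocity is the mean speed in m/s. With f_stop (N) it stops when the force on the tool has changed by that much, and returns True; else False.
- manip.goto_joints(angles): joint-space move.
- effector.move_gripper(opening, effort=None): opening from 0.0 (shut) to 1.0 (fully open); effort is the grip in N (None keeps the last); returns when the fingers have stopped.
- manip.hold(seconds).
- inverse_kinematics(position, orientation): joint angles nearest the present ones, or None.
- sensors.read_state(): the state.
- eyes.get_image(name): name is "scene" or "top"; returns a dict with "frame" (480x640x3 uint8, blue, green, red), "intrinsics" (3x3 intrinsics, pixels), "xyz" and "orientation" of the camera in the world. Camera axes: x right, y down, z forward; pixel columns grow to the right and rows downward; lengths in m; the calibration is good to about 2 mm. A picture is of the moment at which its call begins. There is no depth.
A pose or a line that the arm cannot do raises manip.PlanningError and nothing moves.
- ticket.finish_job(): hands the job in; it is judged then, once.
The state is a dict: "time_s": time; "joints": joint angles; "dq": joint speeds; "tau": joint torques, N m; "eef_pos": TCP position; "orientation": TCP orientation; "force": force on the tool from outside, world axes, zero at the start; "torque": the same for the moment, N m; "grip_width": opening from 0.0 (shut) to 1.0 (fully open); "finger_force": force on a finger pad.
Only numpy, scipy, OpenCV 4.12 (cv2) and the standard library are available. Lean on these libraries where they do the work, as an engineer would, in place of code of your own. Each camera call takes 0.05 s, during which the arm holds its last target. There are 200 camera calls.

## Task

The last three hazelnuts in the glass topping shaker are too big for the holes in its metal cap. With the shaker standing in its wooden stand, unscrew the cap and lay it flat on the worktop; then lift the open jar out and pour all three nuts into the white bowl, without handling the nuts. Finish with the empty jar standing upright on the worktop clear of the stand and the bowl, leave the bowl where it stands and the other jars alone.

Things in the scene. Friction and masses are not known exactly. Their poses are not given: they have to be found in the camera images.
- stand: Light wooden block stand, fixed, 82 (x) x 160 (y) x 46 (z) mm, with two square pockets 55 mm wide and 36 mm deep side by side along its y. Origin: centre of its underside; z up. The shaker stands in the pocket at y = -37.5 mm; the one at y = +37.5 mm is empty. The worktop in front of it (x 0.3 m to the stand, y 0.03 to 0.33 m) is clear for putting things down.
- pocket (a point): Centre of the floor of the shaker's pocket, 10 mm above the worktop, 36 mm below the stand's top. The jar fits with 1.5 mm of play on each side: the pocket keeps it from turning, but nothing holds it down, so a cap pulled up before its thread is free lifts the jar.
- jar: Clear glass shaker jar, loose, 0.2 to 0.33 kg: body 52 x 52 mm square and 72 mm high, then a round neck of 44 mm diameter to the rim at 92 mm; straight round bore of 38 mm, floor at 5 mm. Origin: centre of its underside; z towards the mouth, x and y square to its four flat sides, of which 36 mm stand above the stand's top; grip these, from above or leaning up to 45 degrees.
- jar_mouth (a point): Centre of the jar's rim, 92 mm above the jar's origin. The neck below it carries a right-hand two-start thread, 49 mm over the thread, lead 12 mm a turn.
- cap: Round aluminium shaker cap, 58 mm in diameter, 24 mm high, 0.06 kg, fluted side, five 8 mm holes in its top, hollow below. Origin: centre of its open underside; z towards the holes. Screwed on, its underside is about 73 mm above the jar's origin and 1 mm clear of the jar's shoulder; its side is the place to grip.
- cap_top (a point): Centre of the cap's top, 24 mm above its origin, 107 mm above the worktop at the start. The cap unscrews anticlockwise seen from above, rising 12 mm a turn. A springy seal makes it stiff at first (0.1 to 0.25 N m), then easy. Tightness varies: the thread lets go after 2.0 to 2.7 rad, more than one wrist turn, so let go and take it again; once free only its weight resists lifting.
- nut0: Whole hazelnut, 17 mm across, 10 g, loose; at the start it lies on the floor inside the jar. Origin: its centre; its axes turn as it rolls.
- nut1: Second hazelnut, like the first.
- nut2: Third hazelnut, like the first.
- bowl: White ceramic bowl, loose, 0.3 kg, 130 mm across the rim, 48 mm high, inside floor at 5 mm. Origin: centre of its underside; z up. Round about, fixed: a cutlery tray 17 mm high between bowl and robot (x 0.31 to 0.53, y -0.26 to -0.01 m), mugs 95 mm high at x > 0.74, y < -0.20 m, a tin 120 mm high at x 0.82, y 0.075 m.
- spice_0: Bystander: small glass spice jar with a red cap, 45 mm in diameter, 106 mm high. Origin: centre of its underside.
- spice_1: Bystander: a second spice jar of the same shape. Origin: centre of its underside. Fixed furniture near the work: a drawer chest 175 mm high (x > 0.64, y 0.12 to 0.38 m) and a microwave oven 255 mm high (x > 0.44, y < -0.43 m).
- pink_salt: Bystander: pale pink round pot, 55 mm in diameter, 92 mm high. Origin: centre of its underside.

How it is judged:
On the way, in this order (a step that is already met when the one before it is completed fails the run):
1. the cap is unscrewed and off the jar, while the jar stands upright in its pocket (distance between cap and jar_mouth above 0.05 m and horizontal distance between jar and pocket below 0.008 m and height (world z) of jar below 0.016 m and angle between jar's own z axis and vertical below 0.1 rad), for 0.1 s.
2. all three nuts have been poured into the bowl (horizontal distance between each of nut0, nut1, nut2 and bowl below 0.056 m and z of nut0 in the frame of bowl between 0 and 0.046 m and z of nut1 in the frame of bowl between 0 and 0.046 m and z of nut2 in the frame of bowl between 0 and 0.046 m), for 0.2 s.
At the end, for the whole second after the job is handed in: The nuts lie in the level bowl (within 56 mm of its axis, below its rim). The jar stands upright (0.08 rad) on the worktop, over 60 mm from its pocket; the cap lies flat on the worktop, either way up; both are over 90 mm from the bowl's centre. Bowl, jar and cap at rest (all of step 2 and angle between bowl's own z axis and vertical below 0.1 rad and linear speed of each of bowl, jar, cap below 0.02 m/s and angle between jar's own z axis and vertical below 0.08 rad and height (world z) of jar below 0.01 m and horizontal distance between each of jar, cap and bowl above 0.09 m and horizontal distance between jar and pocket above 0.06 m and (angle between cap's own z axis and vertical below 0.08 rad or angle between cap's own z axis and vertical above 3.06 rad) and height (world z) of cap below 0.034 m); the robot touches nothing.
It fails at once if a nut was gripped or pushed by the fingers (more than 2 N) (contact force between the fingers and nut0 above 2 N or contact force between the fingers and nut1 above 2 N or contact force between the fingers and nut2 above 2 N).
It fails at once if the bowl was moved more than 40 mm (distance of bowl from where it was at the start of the episode above 0.04 m).
It fails at once if one of the other jars was moved more than 30 mm or knocked over (distance of any of spice_0, spice_1, pink_salt from where it was at the start of the episode above 0.03 m or angle between any of spice_0, spice_1, pink_salt's own z axis and vertical above 0.3 rad).
It also fails if it takes over 72 s, if anything falls off the work surface, if the arm or the gripper's body presses on something with over 40 N, if the wrist force passes 120 N, or if a joint passes its speed limit or range.

## Working session

There is one attempt and no reset: what is moved stays moved. The work goes in short steps, each a Python script; the robot and the scene stay as the last script left them, time stands still between calls to the robot, and variables do not carry over. Pictures are saved under pics/ and viewed, at most 11 in all, crops included, and the job is handed in when it is done.

```bash
ls; mkdir -p pics
python3 - <<'E'
from cell import *
import cv2
for n in ("scene","top"):
    d=eyes.get_image(n); cv2.imwrite(f"pics/{n}0.png",d["frame"]); print(n,d["intrinsics"],d["xyz"],d["orientation"])
print(sensors.read_state(), manip.tip_reach)
E
```

```text
pics
scene [[433.07800022   0.         312.99899066]
 [  0.         433.07800022 239.80726973]
 [  0.           0.           1.        ]] [ 0.03600575 -0.34930031  0.5920646 ] [ 0.80768727 -0.36677218  0.18563132 -0.42268245]
top [[531.57736939   0.         318.08037881]
 [  0.         531.57736939 232.43878372]
 [  0.           0.           1.        ]] [0.46394377 0.11184969 1.03170378] [-0.69723712  0.71412461 -0.03907763  0.04857347]
{'time_s': 0.1, 'joints': array([ 9.35609473e-01,  3.13415344e-01,  1.49833902e+00, -4.95170476e-06,
        1.33099632e+00, -2.23375790e-01]), 'dq': array([ 0.00072764, -0.00320001, -0.00265289,  0.00085573, -0.0003185 ,
       -0.00125579]), 'tau': array([ 1.86994126e-03, -4.12904227e+01, -2.60143733e+01, -2.51873080e-04,
        3.01151282e-03, -4.83517465e-05]), 'eef_pos': array([0.21005783, 0.48099445, 0.30338967]), 'orientation': array([ 2.04453036e-01,  9.78876203e-01, -5.27478833e-04, -2.38809585e-04]), 'force': array([ 0.35005545,  0.01537169, -0.17651053]), 'torque': array([0.02047268, 0.02260685, 0.03627745]), 'finger_force': 0.0, 'grip_width': 0.9999200536105224} 0.0726
```

View pics/scene0.png

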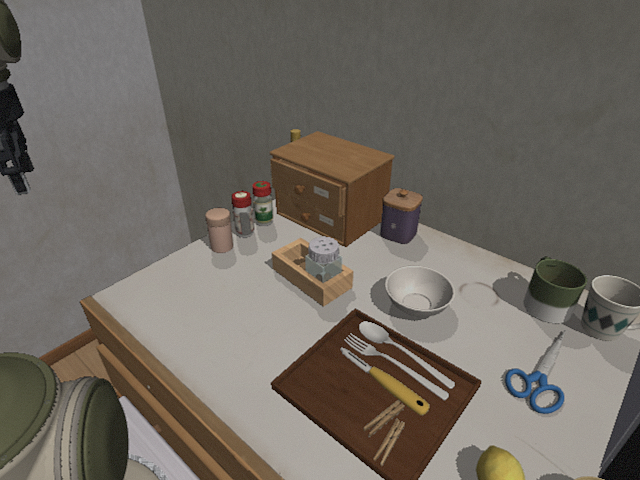

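View pics/top0.png

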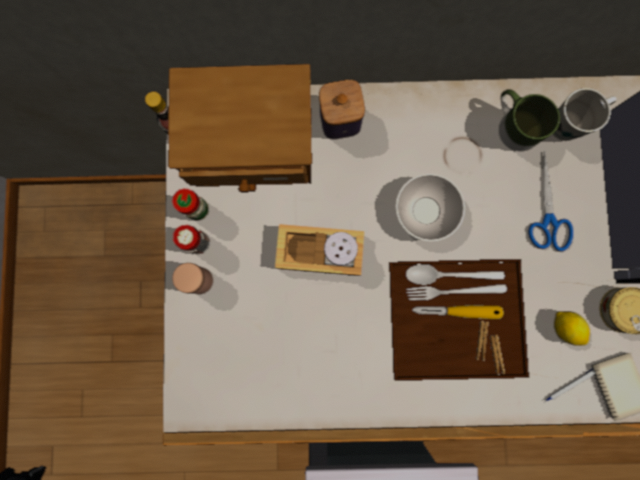

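The top view shows the stand at about (320,250), the cap at (341,249) and the bowl at (430,209). I'll enlarge that area.

```bash
cat > h.py <<'E'
import numpy as np, cv2
from cell import *
from scipy.spatial.transform import Rotation as R
def px2w(d,u,v,z):
    r=R.from_quat(d["orientation"]).apply(np.linalg.inv(d["intrinsics"])@[u,v,1.]); c=np.array(d["xyz"])
    return c+r*(z-c[2])/r[2]
def w2px(d,p):
    q=d["intrinsics"]@R.from_quat(d["orientation"]).inv().apply(np.array(p)-d["xyz"]); return q[:2]/q[2]
def crop(n,x0,y0,w,h,s,name):
    d=eyes.get_image(n); cv2.imwrite(f"pics/{name}.png",cv2.resize(d["frame"][y0:y0+h,x0:x0+w],None,fx=s,fy=s,interpolation=cv2.INTER_CUBIC)); return d
E
python3 - <<'E'
from h import *
d=crop("top",270,170,200,120,4,"c1")
crop("scene",260,220,200,120,4,"c2")
E
```

```text
(no output)
```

View pics/c1.png

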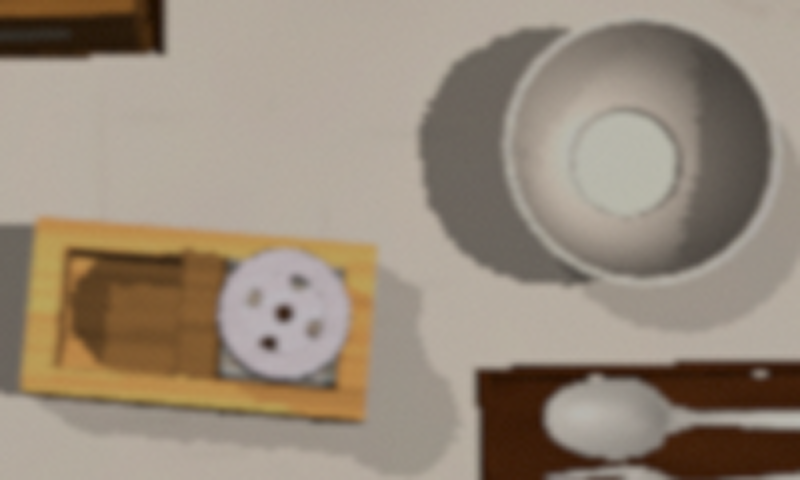

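View pics/c2.png

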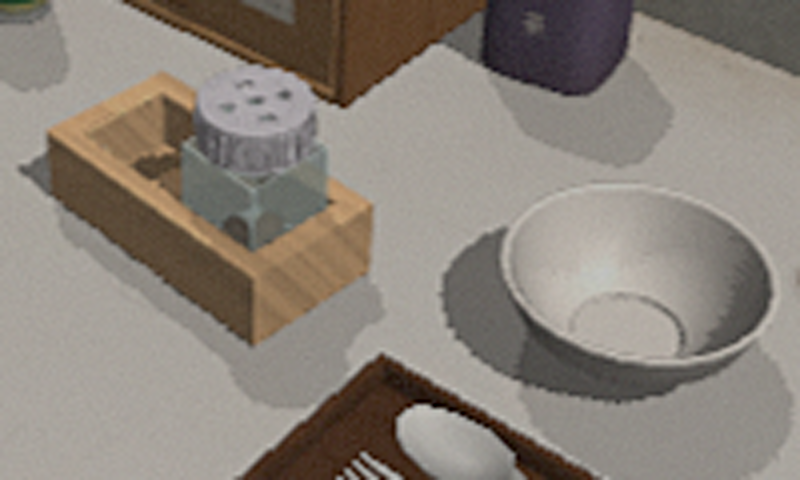

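Top crop: the stand's top corners are at (38,218), (376,245), (365,420) and (22,390). The cap centre is at (284,314) and the bowl rim centre at (639,151). In the scene crop the cap's centre hole is at (257,100).

Run:
```python
from h import *
d=eyes.get_image("top"); s=eyes.get_image("scene")
f=lambda u,v,z:px2w(d,270+u/4,170+v/4,z)
C=np.array([f(*p,.046) for p in [(38,218),(376,245),(365,420),(22,390)]]);print(C)
c=C.mean(0); a=C[1]+C[2]-C[0]-C[3]; yaw=np.arctan2(a[0],-a[1]); print("stand",c,"yaw(of -y axis toward +x)",yaw,np.linalg.norm(C[1]-C[0]),np.linalg.norm(C[2]-C[1]))
# stand y axis = -a dir
ya=-a/np.linalg.norm(a); print("pocket",c-.0375*ya)
print("cap",f(284,314,.107),"scene",px2w(s,260+257/4,220+100/4,.107))
print("bowl",f(639.5,151,.048),"floor",f(627,162,.005),"scene rim",px2w(s,260+639/4,220+275/4,.048))
print("spices",px2w(d,187,202,.106),px2w(d,187,238,.106),px2w(d,188,278,.092))
```

```text
[[0.60378589 0.1956472  0.046     ]
 [0.5871019  0.03792999 0.046     ]
 [0.50576781 0.04574842 0.046     ]
 [0.52340942 0.20420732 0.046     ]]
stand [0.55501626 0.12088323 0.046     ] yaw(of -y axis toward +x) -0.10814129856511064 0.15859720761077323 0.08170900253335849
pocket [0.55096886 0.08360229 0.046     ]
cap [0.550144   0.08361229 0.107     ] scene [0.55268419 0.08494148 0.107     ]
bowl [ 0.62806151 -0.08641032  0.048     ] floor [ 0.62995885 -0.08873579  0.005     ] scene rim [ 0.62486103 -0.08925724  0.048     ]
spices [0.63969831 0.35424819 0.106     ] [0.57538307 0.3537615  0.106     ] [0.50576689 0.35510541 0.092     ]
```

```bash
cat >> h.py <<'E'
CAP=np.array([.551,.084]); BOWL=np.array([.6275,-.0885]); YAW=-.108
def ori(psi,th,roll=0.):
    """tool axis heading psi, th below horizontal; fingers close sideways at roll 0"""
    z=np.array([np.cos(psi)*np.cos(th),np.sin(psi)*np.cos(th),-np.sin(th)]); y=np.array([-np.sin(psi),np.cos(psi),0])
    return R.from_matrix(np.c_[np.cross(y,z),y,z])*R.from_euler('z',roll)
LEAN=np.radians(42); HG=.061   # grasp on jar: tool lean from vertical, height of grasp point on jar
def tcp_jar(p,psi):           # upright jar, underside at p
    o=ori(psi,np.pi/2-LEAN); return np.array(p)+[0,0,HG]-.054*o.as_matrix()[:,2], o
def tcp_mouth(m,psi,tilt,roll):  # jar held, rolled by pi: mouth centre at m, jar tilted towards the robot
    o=ori(psi,np.pi/2-(tilt-LEAN),roll); a=o.as_matrix()[:,2]
    jz=np.array([-np.cos(psi)*np.sin(tilt),-np.sin(psi)*np.sin(tilt),np.cos(tilt)])
    return np.array(m)-(.092-HG)*jz-.054*a, o
E
python3 - <<'E'
from h import *
np.set_printoptions(precision=2,suppress=True)
ik=lambda p,o:inverse_kinematics(list(p),list(o.as_quat()))
print("cap rolls")
for r in np.arange(-3.2,3.2,.4): print(round(r,1),ik([*CAP,.158],ori(YAW,np.pi/2,r)))
print("place cap",ik([.40,.25,.08],ori(0,np.pi/2,0)))
for r in (0,np.pi):
    p,o=tcp_jar([*CAP,.01],YAW); print("jar",ik(p,o*R.from_euler('z',r)))
    p,o=tcp_jar([*CAP,.15],YAW); print("jar up",ik(p,o*R.from_euler('z',r)))
    p,o=tcp_jar([.43,.13,0.],.1); print("place",ik(p,o*R.from_euler('z',r)))
    for psi in (-.14,.2,-.4):
      for t in (60,90,112,120):
        p,o=tcp_mouth([.6425,-.0885,.1],psi,np.radians(t),r); print("pour",psi,t,p,ik(p,o))
E
```

```text
cap rolls
-3.2 [-0.06  0.54  1.57 -0.    1.03  1.56]
-2.8 [-0.06  0.54  1.57 -0.    1.03  1.96]
-2.4 [-0.06  0.54  1.57 -0.    1.03  2.36]
-2.0 [-0.06  0.54  1.57 -0.    1.03  2.76]
-1.6 None
-1.2 [-0.06  0.54  1.57 -0.    1.03 -2.72]
-0.8 [-0.06  0.54  1.57 -0.    1.03 -2.32]
-0.4 [-0.06  0.54  1.57 -0.    1.03 -1.92]
-0.0 [-0.06  0.54  1.57 -0.    1.03 -1.52]
0.4 [-0.06  0.54  1.57 -0.    1.03 -1.12]
0.8 [-0.06  0.54  1.57 -0.    1.03 -0.72]
1.2 [-0.06  0.54  1.57 -0.    1.03 -0.32]
1.6 [-0.06  0.54  1.57 -0.    1.03  0.08]
2.0 [-0.06  0.54  1.57 -0.    1.03  0.48]
2.4 [-0.06  0.54  1.57 -0.    1.03  0.88]
2.8 [-0.06  0.54  1.57 -0.    1.03  1.28]
place cap [ 0.31  0.52  1.88 -0.    0.74 -1.26]
jar [-0.04  0.46  2.07  3.5   0.13  1.26]
jar up [-0.04  0.17  1.97 -0.17  0.27 -1.35]
place [-0.01  0.34  2.38  2.91  0.32  1.71]
pour -0.14 60 [ 0.65 -0.09  0.14] [-0.33  0.66  1.45  0.09  0.72 -1.82]
pour -0.14 90 [ 0.63 -0.09  0.14] [-0.37  0.58  1.79  1.84  0.18  2.71]
pour -0.14 112 [ 0.62 -0.09  0.13] [-0.39  0.65  1.94  2.76  0.69  1.78]
pour -0.14 120 [ 0.62 -0.08  0.13] [-0.4   0.7
[... 883 characters left out ...]
2 [ 0.62 -0.09  0.13] [-0.39  0.65  1.94  2.76  0.69 -1.36]
pour -0.14 120 [ 0.62 -0.08  0.13] [-0.4   0.7   1.97  2.82  0.91 -1.42]
pour 0.2 60 [ 0.65 -0.09  0.14] [-0.36  0.67  1.44  0.23  0.78  0.87]
pour 0.2 90 [ 0.63 -0.09  0.14] [-0.46  0.59  1.76  1.43  0.48 -0.32]
pour 0.2 112 [ 0.62 -0.09  0.13] [-0.52  0.66  1.9   2.15  0.83 -1.06]
pour 0.2 120 [ 0.62 -0.09  0.13] [-0.54  0.72  1.92  2.25  1.01 -1.18]
pour -0.4 60 [ 0.65 -0.09  0.14] [-0.31  0.67  1.44 -0.04  0.72  1.69]
pour -0.4 90 [ 0.63 -0.08  0.14] [-0.29  0.59  1.77  4.16  0.09 -2.52]
pour -0.4 112 [ 0.62 -0.08  0.13] [-0.28  0.66  1.92  3.32  0.66 -1.68]
pour -0.4 120 [ 0.62 -0.08  0.13] [-0.28  0.71  1.94  3.3   0.88 -1.65]
```

```bash
sed -i 's/radians(42)/radians(35)/' h.py
python3 - <<'E'
from h import *
np.set_printoptions(precision=3,suppress=True)
def rep(t): s=sensors.read_state(); print(t,round(s["time_s"],1),s["eef_pos"],"q6",s["joints"][5],"F",s["force"],"T",s["torque"],"w",s["grip_width"],s["finger_force"])
o=ori(YAW,np.pi/2,3.35)
manip.move_to([*CAP,.23],list(o.as_quat())); rep("above")
print(manip.servo_line([*CAP,.158],velocity=.1,f_stop=12)); rep("down")
effector.move_gripper(0.,80); rep("grip")
for a in (.8,1.6,2.4,3.3):
    q=inverse_kinematics([*CAP,.158+.012*a/2/np.pi],list(ori(YAW,np.pi/2,3.35-a).as_quat()))
    manip.goto_joints(q); rep(a)
crop("scene",240,180,200,150,4,"c3")
E
```

```text
above 2.2 [0.551 0.085 0.23 ] q6 1.8276932858319221 F [ 0.426 -0.103 -0.538] T [-0.024  0.015 -0.001] w 1.0023608130788793 0.0
False
down 3.1 [0.551 0.084 0.159] q6 1.8282490141644105 F [-0.218 -0.893 -0.022] T [-0.012 -0.013  0.014] w 0.994530312227066 0.0
grip 3.5 [0.551 0.084 0.159] q6 1.8283260691574559 F [-2.255  1.518  5.246] T [0.192 0.156 0.042] w 0.6584320462609902 83.37069422006607
0.8 4.2 [0.551 0.084 0.16 ] q6 1.0302766575640445 F [ 0.224 -0.613  3.723] T [-0.032 -0.141  0.014] w 0.6582227373557711 84.00481581687927
1.6 5.0 [0.551 0.084 0.161] q6 0.2308696947800938 F [ 0.31  -0.339  2.156] T [ 0.049 -0.012  0.012] w 0.6566008521462143 84.34749852865934
2.4 5.8 [0.551 0.084 0.162] q6 -0.5690226655445907 F [0.819 0.568 0.086] T [0.019 0.033 0.039] w 0.6536638729591631 84.62442442774773
3.3 6.7 [0.551 0.084 0.164] q6 -1.4692492846122327 F [ 0.483  0.461 -0.12 ] T [ 0.022 -0.02   0.026] w 0.659367449250859 84.63980007916689
```

View pics/c3.png

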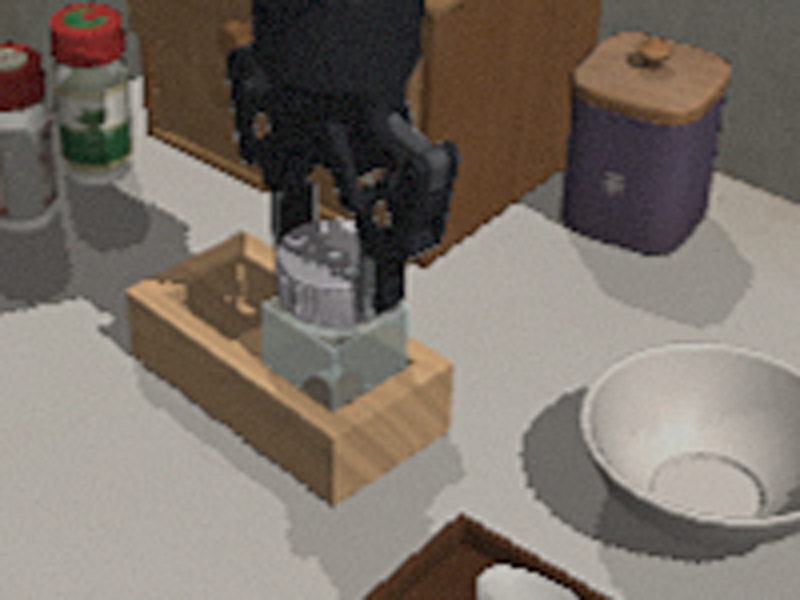

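The fingers hold the cap and the jar still sits in its pocket (crop ~(335,350)). I'll lift a few millimetres and check the force before going further.

Run:
```python
from h import *
np.set_printoptions(precision=3,suppress=True)
for z in (.168,.172,.180):
    manip.servo_line([*CAP,z],velocity=.03); manip.hold(.2); s=sensors.read_state(); print(z,s["force"],s["time_s"],s["grip_width"])
crop("scene",240,180,200,150,4,"c4")
```

```text
0.168 [-0.226  0.583 -0.197] 7.2083 0.6586870978815854
0.172 [ 0.737 -0.008 -0.882] 7.6917 0.6554037427473206
0.18 [ 0.37  -0.445 -0.839] 8.3083 0.6627689492995568
```

View pics/c4.png

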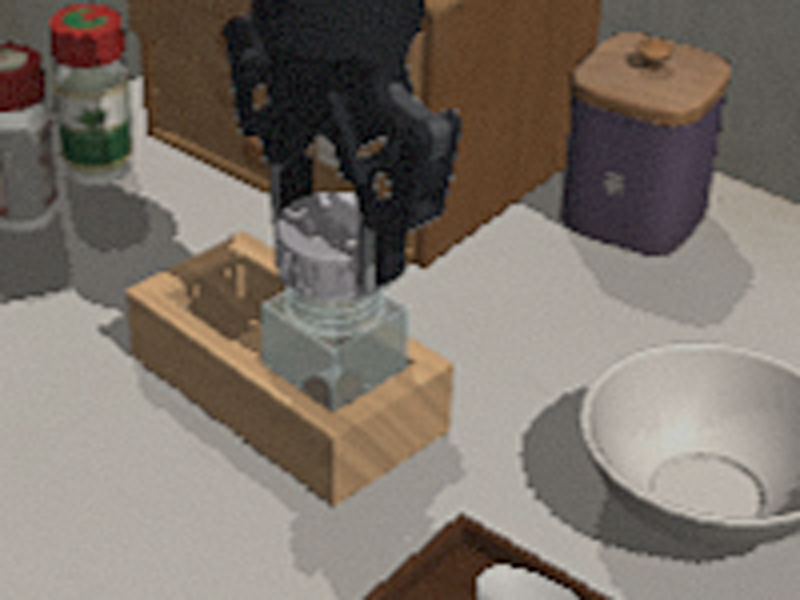

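The thread shows and the jar hasn't moved, so the cap is free. Next I'll lay it down and approach the jar.

Run:
```python
from h import *
np.set_printoptions(precision=3,suppress=True)
def rep(t): s=sensors.read_state(); print(t,round(s["time_s"],1),s["eef_pos"],"q",s["joints"],"F",s["force"],"w",s["grip_width"],s["finger_force"])
manip.servo_line([*CAP,.24],velocity=.12)
o=list(ori(.3,np.pi/2).as_quat())
manip.move_to([.40,.25,.15],o)
manip.servo_line([.40,.25,.085],velocity=.1); manip.hold(.2)
print(manip.servo_line([.40,.25,.066],velocity=.02,f_stop=4)); rep("cap down")
effector.move_gripper(1.); manip.servo_line([.40,.25,.17],velocity=.15)
p,o=tcp_jar([*CAP,.01],YAW); a=o.as_matrix()[:,2]
manip.move_to(list(p-.1*a),list(o.as_quat())); rep("pre")
print(manip.servo_line(list(p),velocity=.1,f_stop=10)); rep("at jar")
crop("scene",240,180,200,150,4,"c5")
```

```text
True
cap down 11.6 [0.4   0.25  0.075] q [ 0.309  0.529  1.884  0.     0.729 -1.561] F [-1.232 -0.873  4.129] w 0.6511329487245531 85.11065851897001
pre 13.5 [0.463 0.094 0.197] q [-0.031  0.178  2.096 -0.168  0.264 -1.347] F [-0.717  0.229  0.838] w 1.0035604303209642 0.0
False
at jar 14.7 [0.52  0.088 0.115] q [-0.042  0.447  2.008 -0.455  0.085 -1.064] F [ 0.052 -0.307  0.489] w 1.000665788727405 0.0
```

View pics/c5.png

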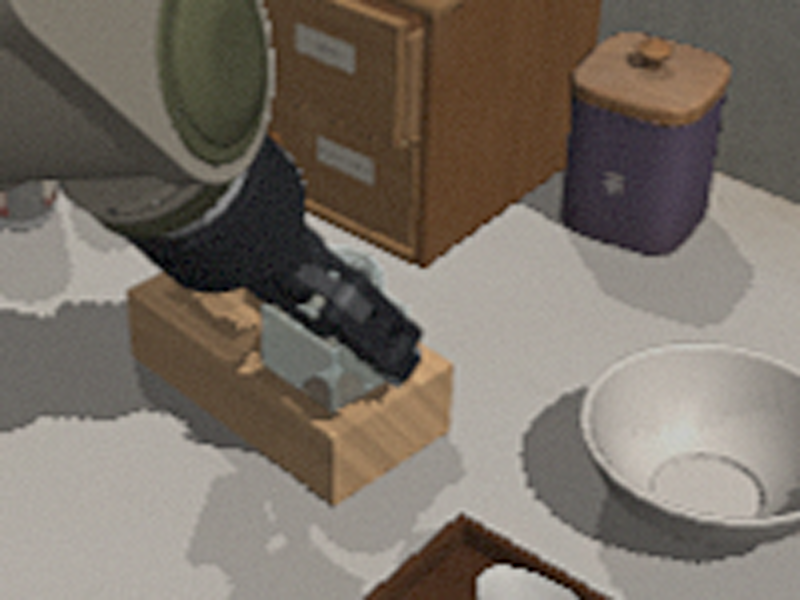

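The fingers straddle the jar body above the stand at crop (~340,330). Next I'll grip, lift, carry and pour.

```bash
cat > pour.py <<'E'
from h import *
PSI=-.14; TILT=np.radians(114)
M0=np.array([*(BOWL+.010*np.array([np.cos(PSI),np.sin(PSI)])),.19]); M1=M0*[1,1,0]+[0,0,.108]
OA=ori(PSI,np.pi/2-LEAN); JZ=OA.inv().apply([0,0,1.])
OB=ori(PSI,np.pi/2-(TILT-LEAN),np.pi)
ax=(OB*OA.inv()).as_rotvec(); ax/=np.linalg.norm(ax); ax*=np.sign(ax@OA.as_matrix()[:,2])
def pose(s):
    o=R.from_rotvec(ax*np.pi*s)*OA; m=M0+(M1-M0)*s
    return m-(.092-HG)*o.apply(JZ)-.054*o.as_matrix()[:,2], o
def go(ss):
    for s in ss:
        p,o=pose(s); q=inverse_kinematics(list(p),list(o.as_quat())); q0=sensors.read_state()["joints"]
        if q is None or np.abs(np.array(q)-q0).max()>1.0: print("STOP",s,q,q0); return False
        manip.goto_joints(q); print(round(s,2),np.round(q,2),"tilt",round(np.degrees(np.arccos(o.apply(JZ)[2]))),round(sensors.read_state()["time_s"],1))
    return True
E
python3 - <<'E'
from pour import *
np.set_printoptions(precision=3,suppress=True)
def rep(t): s=sensors.read_state(); print(t,round(s["time_s"],1),s["eef_pos"],"q",s["joints"],"F",s["force"],"w",s["grip_width"],s["finger_force"])
effector.move_gripper(0.,70); rep("grip")
p,o=tcp_jar([*CAP,.01],YAW)
manip.servo_line(list(p+[0,0,.05]),velocity=.06); rep("up1")
manip.servo_line(list(p+[0,0,.13]),velocity=.12); rep("up")
p,o=pose(0); print("IK",inverse_kinematics(list(p),list(o.as_quat())))
manip.move_to(list(p),list(o.as_quat())); rep("over bowl")
go([.12,.24,.36])
crop("scene",240,150,240,180,3.3,"c6")
E
```

```text
grip 15.1 [0.52  0.087 0.116] q [-0.043  0.446  2.008 -0.456  0.085 -1.063] F [-1.925  0.343  4.43 ] w 0.5931620987737971 73.53855013847351
up1 16.1 [0.52  0.087 0.165] q [-0.043  0.343  1.98  -0.178  0.213 -1.343] F [-0.306 -0.715 -1.665] w 0.6001772503507703 73.2573652267456
up 16.9 [0.52  0.087 0.244] q [-0.043  0.206  1.902 -0.09   0.427 -1.435] F [ 0.124  0.818 -2.693] w 0.6002439988031011 73.25898170471191
IK [-0.371  0.426  1.717  0.328  0.42  -2.062]
over bowl 17.8 [ 0.606 -0.085  0.203] q [-0.37   0.426  1.718  0.327  0.42  -2.061] F [-0.562 -0.259 -2.005] w 0.5946801275695006 73.26377749443054
0.12 [-0.42  0.44  1.73  0.69  0.48 -2.09] tilt 18 18.2
0.24 [-0.46  0.47  1.77  1.03  0.54 -2.09] tilt 36 18.6
0.36 [-0.49  0.49  1.81  1.36  0.61 -2.07] tilt 53 19.0
```

View pics/c6.png

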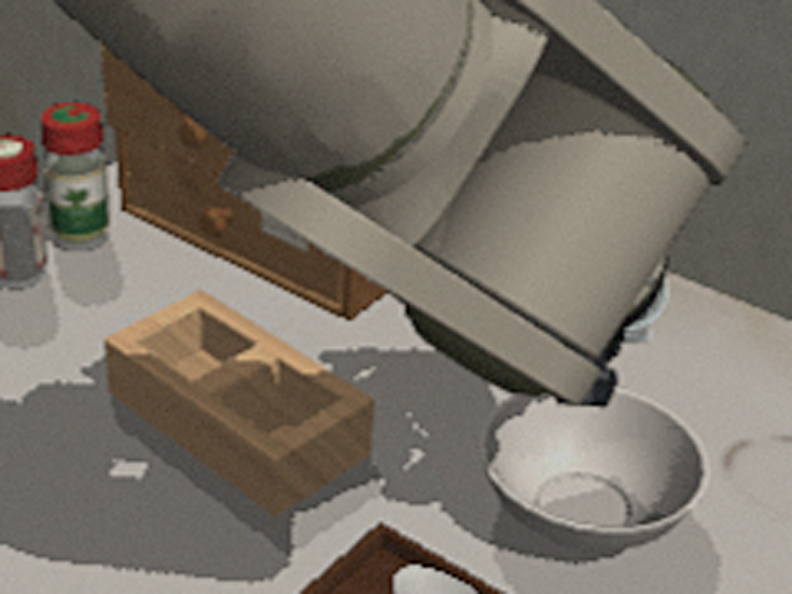

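The jar is held at a tilt of 53° with its mouth over the bowl (~(640,300)), and the nuts are still inside. I'll continue pouring.

Run:
```python
from pour import *
ok=go([.48,.6,.7,.8,.9,1.]); manip.hold(1.)
s=sensors.read_state(); print(s["force"],s["time_s"])
if ok: go([.85,.7,.55,.4]); 
a=eyes.get_image("scene")["frame"][190:340,340:490]; b=eyes.get_image("top")["frame"][150:300,360:510]
cv2.imwrite("pics/c7.png",cv2.resize(np.hstack([a,b]),None,fx=2.6,fy=2.6,interpolation=cv2.INTER_CUBIC))
```

```text
0.48 [-0.52  0.53  1.86  1.66  0.68 -2.03] tilt 70 19.5
0.6 [-0.52  0.57  1.9   1.95  0.76 -1.95] tilt 85 19.8
0.7 [-0.51  0.6   1.94  2.18  0.83 -1.86] tilt 97 20.2
0.8 [-0.49  0.64  1.96  2.4   0.89 -1.74] tilt 106 20.5
0.9 [-0.45  0.67  1.98  2.61  0.92 -1.59] tilt 112 20.8
1.0 [-0.41  0.69  1.98  2.81  0.93 -1.42] tilt 114 21.1
[-0.26831976  0.00484493 -2.47727134] 22.1333
0.85 [-0.47  0.66  1.97  2.5   0.91 -1.67] tilt 109 22.5
0.7 [-0.51  0.6   1.94  2.18  0.83 -1.86] tilt 97 22.9
0.55 [-0.52  0.55  1.88  1.83  0.73 -1.99] tilt 79 23.4
0.4 [-0.5   0.5   1.82  1.46  0.63 -2.06] tilt 59 23.8
```

View pics/c7.png

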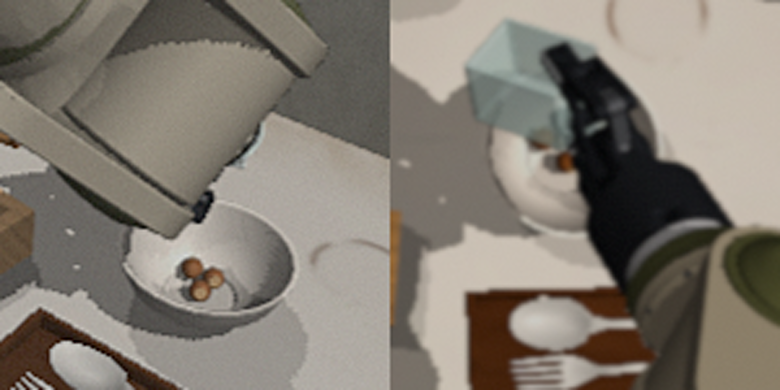

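All three nuts lie in the bowl, at ~(200,280) in the left half. Next I'll bring the jar upright and check where it can be set down.

Run:
```python
from pour import *
go([.27,.13,0.])
p,o=pose(0); manip.servo_line(list(p+[0,0,.04]),velocity=.12)
np.set_printoptions(precision=2,suppress=True)
for xy in ((.43,.12),(.46,.12),(.45,.05)):
  for psi in (-.35,-.1,.3,.6):
    print(xy,psi,*[inverse_kinematics(list(q[0]),list(q[1].as_quat())) for q in [tcp_jar([*xy,z],psi) for z in (.12,.03,0)]])
```

```text
0.27 [-0.47  0.47  1.78  1.12  0.56 -2.09] tilt 40 24.3
0.13 [-0.42  0.44  1.74  0.72  0.48 -2.09] tilt 20 24.8
0.0 [-0.37  0.43  1.72  0.33  0.42 -2.06] tilt 0 25.3
(0.43, 0.12) -0.35 [ 0.16  0.06  2.14 -0.65  0.48 -0.55] None None
(0.43, 0.12) -0.1 [ 0.06  0.01  2.19 -0.27  0.35 -1.19] None [0.06 0.32 2.3  3.99 0.12 0.86]
(0.43, 0.12) 0.3 [-0.12 -0.02  2.22  0.59  0.44 -2.47] None [-0.12  0.3   2.34  1.81  0.25  2.54]
(0.43, 0.12) 0.6 None [-0.24  0.22  2.29  1.19  0.48  2.83] [-0.24  0.31  2.31  1.4   0.45  2.6 ]
(0.46, 0.12) -0.35 [ 0.15  0.12  2.07 -0.63  0.48 -0.58] [ 0.15  0.31  2.15 -1.16  0.3  -0.01] None
(0.46, 0.12) -0.1 [ 0.05  0.07  2.12 -0.26  0.35 -1.2 ] [ 0.05  0.28  2.21 -1.04  0.1  -0.41] [0.05 0.36 2.22 4.23 0.1  0.61]
(0.46, 0.12) 0.3 [-0.11  0.05  2.15  0.57  0.44 -2.45] None [-0.11  0.34  2.26  1.68  0.23  2.69]
(0.46, 0.12) 0.6 None None [-0.21  0.36  2.23  1.33  0.44  2.69]
(0.45, 0.05) -0.35 [-0.06  0.04  2.16 -0.45  0.39 -0.91] None None
(0.45, 0.05) -0.1 [-0.17  0.    2.2   0.12  0.33 -1.75] [-0.17  0.22  2.29  1.13  0.05 -2.76] [-0.17  0.31  2.31  2.7   0.1   1.95]
(0.45, 0.05) 0.3 [-0.34  0.    2.2   0.72  0.55 -2.76] None [-0.34  0.31  2.31  1.54  0.35  2.62]
(0.45, 0.05) 0.6 None [-0.43  0.25  2.24  1.09  0.59  2.76] [-0.43  0.34  2.26  1.24  0.55  2.59]
```

Run:
```python
from pour import *
np.set_printoptions(precision=2,suppress=True)
for xy in ((.655,.043),(.54,.26)):
  for psi in (-.25,-.1,.05,.2,.35):
    print(xy,psi,*[inverse_kinematics(list(q[0]),list(q[1].as_quat())) for q in [tcp_jar([*xy,z],psi) for z in (.14,.03,0)]])
p,o=tcp_jar([*CAP,.013],YAW); print(inverse_kinematics(list(p),list(o.as_quat())))
```

```text
(0.655, 0.043) -0.25 [-0.08  0.41  1.61 -0.2   0.52 -1.25] [-0.08  0.57  1.7  -0.36  0.28 -1.08] [-0.08  0.62  1.71 -0.46  0.23 -0.98]
(0.655, 0.043) -0.1 [-0.12  0.4   1.63  0.02  0.5  -1.6 ] [-0.12  0.56  1.72  0.04  0.25 -1.62] [-0.12  0.61  1.73  0.05  0.19 -1.63]
(0.655, 0.043) 0.05 [-0.16  0.39  1.64  0.24  0.52 -1.95] [-0.16  0.56  1.73  0.43  0.28 -2.16] [-0.16  0.61  1.74  0.55  0.23 -2.28]
(0.655, 0.043) 0.2 [-0.19  0.4   1.63  0.41  0.58 -2.25] [-0.19  0.56  1.72  0.67  0.36 -2.54] [-0.19  0.61  1.73  0.8   0.31 -2.67]
(0.655, 0.043) 0.35 [-0.23  0.41  1.62  0.54  0.66 -2.5 ] [-0.23  0.57  1.7   0.78  0.46 -2.79] None
(0.54, 0.26) -0.25 [ 0.39  0.36  1.69 -0.59  0.67 -0.54] [ 0.39  0.53  1.78 -0.85  0.47 -0.23] [ 0.39  0.58  1.79 -0.96  0.43 -0.11]
(0.54, 0.26) -0.1 [ 0.35  0.33  1.73 -0.48  0.57 -0.78] [ 0.35  0.5   1.82 -0.8   0.36 -0.42] [ 0.35  0.56  1.83 -0.95  0.31 -0.26]
(0.54, 0.26) 0.05 [ 0.31  0.31  1.76 -0.32  0.5  -1.07] [ 0.31  0.48  1.86 -0.64  0.25 -0.73] [ 0.31  0.54  1.87 -0.84  0.2  -0.52]
(0.54, 0.26) 0.2 [ 0.27  0.29  1.79 -0.09  0.46 -1.43] [ 0.27  0.47  1.88 -0.22  0.18 -1.3 ] [ 0.27  0.53  1.89 -0.35  0.12 -1.16]
(0.54, 0.26) 0.35 [ 0.22  0.28  1.8   0.16  0.46 -1.82] [ 0.22  0.46  1.89  0.39  0.19 -2.06] [ 0.22  0.52  1.91  0.6   0.13 -2.27]
[-0.04  0.44  2.01 -0.42  0.09 -1.1 ]
```

The far spot (0.655, 0.047), behind the stand and clear of bowl and chest, is well-conditioned, so I'll place the jar there.

Run:
```python
from pour import *
np.set_printoptions(precision=3,suppress=True)
def rep(t): s=sensors.read_state(); print(t,round(s["time_s"],1),s["eef_pos"],"F",s["force"],"w",s["grip_width"],s["finger_force"])
P=lambda z:[list(x) if i==0 else list(x.as_quat()) for i,x in enumerate(tcp_jar([.655,.047,z],-.1))]
manip.move_to(*P(.14)); rep("above")
manip.servo_line(P(.012)[0],velocity=.08); manip.hold(.2); rep("near")
print(manip.servo_line(P(-.006)[0],velocity=.02,f_stop=4)); rep("down")
a=eyes.get_image("scene")["frame"][170:320,240:440]; b=eyes.get_image("top")["frame"][170:320,260:460]
cv2.imwrite("pics/c8.png",cv2.resize(np.hstack([a,b]),None,fx=2,fy=2,interpolation=cv2.INTER_CUBIC))
```

```text
above 26.4 [0.624 0.05  0.244] F [-0.548 -0.851 -1.909] w 0.598627731475011 73.32786440849304
near 28.3 [0.624 0.05  0.117] F [ 0.042 -0.301 -1.726] w 0.5971465156158627 73.32796812057495
True
down 28.9 [0.624 0.05  0.106] F [0.751 0.881 1.987] w 0.5964379075289522 73.69574904441833
```

View pics/c8.png

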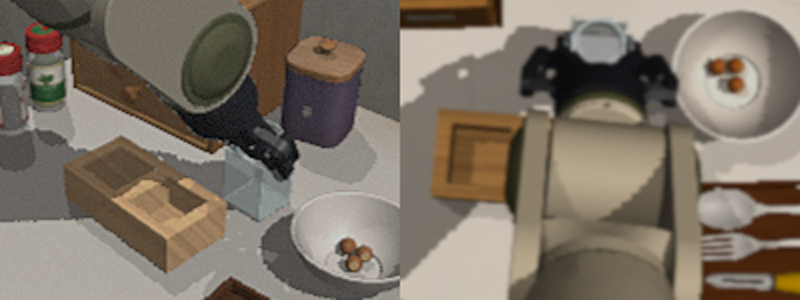

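The jar stands on the worktop at left-half (258,180), clear of the bowl, and the three nuts are in the bowl. I'll release it and back off along the tool axis.

Run:
```python
from h import *
np.set_printoptions(precision=3,suppress=True)
effector.move_gripper(.78); manip.hold(.2)
s=sensors.read_state(); a=R.from_quat(s["orientation"]).as_matrix()[:,2]; p=np.array(s["eef_pos"]); print(s["force"],s["grip_width"])
print(manip.servo_line(list(p-.11*a),velocity=.08,f_stop=10))
manip.servo_line(list(p-.11*a+[-.05,0,.08]),velocity=.15)
manip.move_to([.21,.481,.304],list(ori(.4,np.pi/2).as_quat())); manip.hold(.5)
s=sensors.read_state(); print(s["time_s"],s["force"],s["finger_force"])
a=eyes.get_image("scene")["frame"][180:330,240:480]; b=eyes.get_image("top")["frame"][150:350,240:480]
cv2.imwrite("pics/c9.png",cv2.resize(np.vstack([a,b]),None,fx=1.7,fy=1.7,interpolation=cv2.INTER_CUBIC))
```

```text
[-0.145 -0.259 -0.283] 0.7822818007032228
False
34.275 [-0.046 -0.615  0.821] 0.0
```

View pics/c9.png

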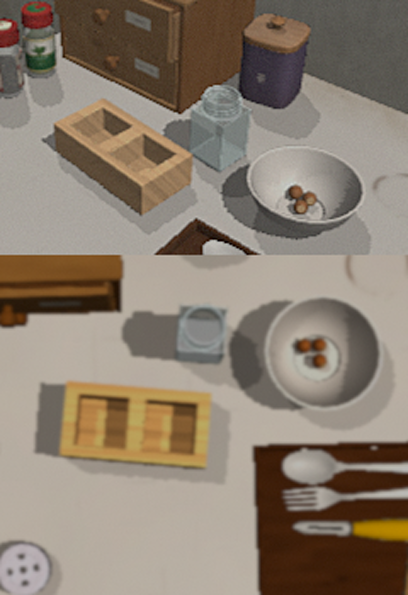

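The jar is upright at (202,335), the nuts are in the bowl at (312,350), and the cap lies flat at (22,568). Everything is in place, so I'll hand the job in.

```bash
python3 -c "
from cell import ticket; print(ticket.finish_job())"
```

```text
the job is handed in; nothing more can be done
None
```

The job is handed in at about 34 s of the 72 s allowed, but no verdict came back. In the last pictures all three nuts are in the bowl, the empty jar stands upright on the worktop behind the stand, clear of it and the bowl, and the cap lies flat in front of the stand.

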